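Put the last eggs away in the egg drawer

ROBOT

A 6-joint arm with a two-finger parallel gripper is mounted at the origin on the work surface. World frame = base frame: x ahead of the robot, y to its left, z up, the work surface at z = 0. Lengths are in mm, angles in rad, forces in N, time in s.
With the tool pointing down it reaches from about 400 to 925 mm from the base axis. Payload 12.5 kg.
Tool frame: the origin (TCP) lies midway between the tips of the shut fingers; the grasp point (between the pads) lies 19 mm behind it; z points along the fingers, y is the line along which they close (so a half turn about z gives the same grasp; the last joint's range is limited). The gripper opens to 95 mm and grips with 3 to 60 N. Pads are 20 mm wide; open, the fingers measure 119 mm over their backs; the gripper's body (75 mm by 180 mm) begins 59 mm behind the grasp point.
Start: joints at [-1.393, 0.491, 1.559, -0, 1.092, -0.106], TCP at [175.026, -600.01, 214.661] pointing down, gripper open.
Joint ranges: [-3.1, 3.1], [-0.84, 2.19], [0.05, 2.79], [-1.13, 4.28], [0.06, 2.93], [-2.69, 2.69]. Speed limits (rad/s): [2.22, 2.22, 2.79, 3.14, 3.14, 3.14].

INTERFACE

Orientations are given as [roll, pitch, yaw] about the fixed x, y, z axes, in that order (R = Rz(yaw) Ry(pitch) Rx(roll)).
In Python, from cell import readout, eyes, env gives the robot as it stands.
- The arm moves only by the tool move_arm, never from a script. Its argument "plan" is a list of rows, each a list of 3 entries, a list of its own where there are three numbers: the turn, a rotation vector about the tool's x, y, z in degrees, then the shift along the tool's x, y, z in m, then the gripper command: -1 is shut, 1 is fully open, values between are in proportion. In form: [[[ax, ay, az], [x, y, z], jaw], ...]. A call has 1 to 5 rows; each row is the pose to reach, as a shift and turn from the pose commanded when the call began, along the tool's axes at that moment; what a row does not reach only later rows make up. A row lasts 1/8 s, in which the tool goes at most 62.5 mm and 10.7 degrees, less where a joint would pass 70% of its speed; a pose out of reach is approached as far as the arm can. A call with a gripper value outside its range is refused whole. The fingers move at their own pace and stop on an object; the grip force is fixed at half the most. Time passes only in rows, so rows that repeat a pose let the fingers close. It gives the time, the measured TCP pose, the force, the opening and the grip force at its end, in the units of the state.
- readout.state(): the state, without advancing time (a new reading comes with each control period).
- eyes.read_camera(name): name is "scene" or "side" or "wrist"; returns a dict with "img" (480x640x3 uint8, red, green, blue), "K" (3x3 intrinsics, pixels), "extrinsics" (4x4, takes a point from camera to world coordinates). Camera axes: x right, y up, looking along -z (the intrinsics and any distortion apply to the point x, -y, -z); pixel columns grow to the right and rows downward; lengths in mm; the calibration is good to about 2 mm. A picture is of the moment at which its call begins. There is no depth.
- env.job_done(): hands the job in; it is judged then, once.
Trained networks look in a picture, given as the dict that the camera call returned (one of the last four; its "shot" number tells which), for a name from the list of things; names that differ only in an ending like _2 or _b are one class to them, and where a whole thing is asked for, a point or a joint stands for the part that bears it (a point fixed in the world has none). Each returns a list of dicts, best first, with "score" (0 to 1); they miss things now and then, are a little off and sometimes report something else, mostly with a low value. They report only what shows in the picture. A call takes as long as a camera call. They do not tell look-alikes from the thing itself.
- eyes.cut_out(picture, name): "mask" (480x640 bool, what is visible of it) and "uv" ([column, row] in pixels, amid what is visible of it).
The state is a dict: "t": time; "joints": joint angles; "qvel": joint speeds; "tau": joint torques, N m; "eef_pos": TCP position; "tcp_rot": TCP orientation; "ft_force": force on the tool from outside, world axes, zero at the start; "moment": the same for the moment, N m; "opening": opening from 0.0 (shut) to 1.0 (fully open); "grip_force": force on a finger pad.
Only numpy, scipy, OpenCV 4.12 (cv2) and the standard library are available. Lean on these libraries where they do the work, as an engineer would, in place of code of your own. Each camera call takes 0.05 s, during which the arm holds its last target. There are 200 camera calls.

TASK

Put the three eggs that are left in the grey pulp tray away in the white egg drawer: one at a time, stand each gently in an empty pocket of its own, pointed end down as it stands now, without knocking any egg over. Then push the drawer fully shut, with all six eggs still standing in their pockets. Leave the bowl, the milk carton and the sauce bottle where they are.

Things in the scene. Friction and masses are not known exactly. Their poses are not given: they have to be found in the camera images.
- egg_a: A brown hen's egg, 46 mm across at its widest, 60 mm tall, 60 g, standing pointed end down in the pulp tray, its cups around it empty. Origin: its lowest point (the pointed end), 9 mm above the worktop at the start; z axis up through the blunt end; it is widest 34 mm above the origin.
- egg_b: A brown hen's egg, 46 mm across at its widest, 60 mm tall, 60 g, standing pointed end down in the pulp tray, its cups around it empty. Origin: its lowest point (the pointed end), 9 mm above the worktop at the start; z axis up through the blunt end; it is widest 34 mm above the origin.
- egg_c: A brown hen's egg, 46 mm across at its widest, 60 mm tall, 60 g, standing pointed end down in the pulp tray, its cups around it empty. Origin: its lowest point (the pointed end), 9 mm above the worktop at the start; z axis up through the blunt end; it is widest 34 mm above the origin.
- old_egg_1: A brown hen's egg, 46 mm across at its widest, 60 mm tall, 60 g, already standing in the back (fourth) row of the egg drawer, under the housing's clear roof. Origin: its lowest point; z axis up through the blunt end. It stays in its pocket.
- old_egg_2: A brown hen's egg, 46 mm across at its widest, 60 mm tall, 60 g, already standing in the back (fourth) row of the egg drawer, under the housing's clear roof. Origin: its lowest point; z axis up through the blunt end. It stays in its pocket.
- old_egg_3: A brown hen's egg, 46 mm across at its widest, 60 mm tall, 60 g, already standing in the back (fourth) row of the egg drawer, under the housing's clear roof. Origin: its lowest point; z axis up through the blunt end. It stays in its pocket.
- pulp_tray: Grey moulded-pulp egg tray, fixed to the worktop, 204 by 252 mm, 4 rows of 5 cups (35 mm across) at 48 mm pitch. Its top face is 20 mm above the worktop, with blunt cones at the corners between cups rising to 30 mm. Origin: on the worktop, at the middle of its far long side, 24 mm beyond the centres of the last row of cups; z up, x away from the cups, y along the rows of 5.
- egg_box: Housing of the drawer-type egg box, fixed: clear sides and roof, 244 mm deep, 186 mm wide, 91 mm high, 3 mm walls, open at the front. Origin: middle of its front opening's lower edge, on the worktop; x points into the housing (the way the drawer closes), y along the front, z up.
- drawer (a joint): How far the white drawer is pulled out, in m: 0 fully shut (stop), at most 0.17; it starts 0.15 out. It slides along the housing's x with about 2 N of friction and stays where left. Its flat deck has 4 rows of 3 round holes; the two front rows stand clear of the housing and are empty, the third is empty, the fourth holds three eggs.
- front_pocket_2 (a point): Centre of the front row's middle pocket, at deck level (34 mm above the worktop). Pockets: round holes 36 mm across, 54 mm pitch both ways, front row 45 mm behind the drawer's front face; no rim above the deck. Axes as the housing's: x to the back rows, y along the row, z up. A seated egg's lowest point lies about 13 mm below the deck, its top 47 mm above.
- front_pocket_1 (a point): The same for the front row's pocket on the +y side, 54 mm from the middle one.
- front_pocket_3 (a point): The same for the front row's pocket on the -y side, 54 mm from the middle one.
- pull_tab (a point): Middle of the outer face of the drawer's pull tab, 26 mm above the worktop; axes as the housing's. The tab is 80 mm wide, 12 mm high (20 to 32 mm above the worktop), and stands 23 mm out from the drawer's 186 mm wide front panel, whose face reaches from 5 to 34 mm above the worktop. Pushing it along +x shuts the drawer.
- mixing_bowl: Stainless bowl, 170 mm across, 70 mm high; origin under its centre. A bystander.
- milk_carton: Closed milk carton, 63 by 41 by 105 mm; origin under its centre. A bystander.
- sauce_bottle: Brown sauce bottle, 62 mm across, 170 mm high; origin under its centre. A bystander.
Mind the look-alikes: they are no part of the job. Leave any orange or yellow look-alike of the egg_a alone.

How it is judged:
By the outcome, as a careful person would: the job done as asked, in the order asked, and still so for the second after the job is handed in, with the robot touching nothing.
It also fails if it takes over 72 s, if anything falls off the work surface, if the arm or the gripper's body presses on something with over 40 N, if the wrist force passes 120 N, or if a joint passes its speed limit or range.

## Working session

There is one attempt and no reset: what is moved stays moved. The work goes in short steps, Python scripts to look and compute and a tool call to move; the robot and the scene stay as the last step left them, time stands still between calls to the robot, and variables do not carry over. Pictures are saved under pics/ and viewed, at most 13 in all, crops included, and the job is handed in when it is done.

Besides the shell and the picture viewer there is one more tool, called after "Call:" as a command line: name --argument value ..., lists and objects as JSON in quotes. move_arm: Moves the arm, as the interface text tells. Its arguments: {"type":"object","properties":{"plan":{"type":"array","items":{"type":"array"}}},"required":["plan"]}

```bash
ls; mkdir -p pics; python3 - <<'E'
from cell import readout, eyes, env
import cv2,numpy as np
s=readout.state();print({k:np.round(v,3) for k,v in s.items()})
for n in("scene","side"):
    p=eyes.read_camera(n);cv2.imwrite(f"pics/{n}1.png",p["img"][:,:,::-1]);print(n,p["K"].tolist(),np.round(p["extrinsics"],3).tolist(),p.keys())
    for c in("egg_a","pulp_tray","drawer","egg_box"):
        print(c,[(round(d["score"],2),np.round(d["uv"]).tolist(),int(d["mask"].sum())) for d in eyes.cut_out(p,c)])
E
```

```text
pics
{'t': np.float64(0.0), 'joints': array([-1.393,  0.492,  1.559,  0.   ,  1.092, -0.106]), 'qvel': array([-0.   , -0.   ,  0.002,  0.001,  0.001, -0.001]), 'tau': array([ 5.0000e-03, -6.1263e+01, -2.5818e+01,  6.9000e-02,  4.8000e-02,
       -0.0000e+00]), 'eef_pos': array([ 174.977, -599.769,  214.077]), 'tcp_rot': array([-3.141, -0.   ,  0.284]), 'ft_force': array([-0.083, -0.455,  0.74 ]), 'moment': array([0.   , 0.024, 0.002]), 'grip_force': np.float64(0.0), 'opening': np.float64(0.999)}
scene [[525.9912451879761, 0.0, 317.65738696425734], [0.0, 525.9912451879761, 241.40990290347764], [0.0, 0.0, 1.0]] [[0.665, -0.409, 0.625, 1631.337], [0.747, 0.366, -0.555, -946.825], [-0.002, 0.836, 0.549, 1016.916], [0.0, 0.0, 0.0, 1.0]] dict_keys(['img', 'K', 'extrinsics', 'shot'])
egg_a [(0.77, [313.0, 292.0], 249), (0.74, [249.0, 264.0], 189), (0.68, [212.0, 294.0], 159), (0.65, [255.0, 321.0], 244), (0.59, [287.0, 304.0], 236), (0.58, [246.0, 287.0], 226), (0.57, [281.0, 266.0], 179)]
pulp_tray [(0.84, [267.0, 280.0], 3175)]
drawer [(0.58, [348.0, 230.0], 1212)]
egg_box [(0.73, [413.0, 194.0], 1017), (0.72, [395.0, 241.0], 5739)]
side [[472.51980511906714, 0.0, 310.3502075807909], [0.0, 472.51980511906714, 236.92473207724845], [0.0, 0.0, 1.0]] [[0.97, 0.137, -0.202, 356.054], [-0.243, 0.467, -0.85, -1016.966], [-0.022, 0.874, 0.486, 649.453], [0.0, 0.0, 0.0, 1.0]] dict_keys(['img', 'K', 'extrinsics', 'shot'])
egg_a [(0.97, [385.0, 299.0], 428), (0.93, [369.0, 275.0], 378), (0.83, [404.0, 327.0], 528), (0.81, [273.0, 300.0], 439), (0.62, [320.0, 357.0], 550), (0.61, [332.0, 316.0], 452), (0.5, [383.0, 364.0], 2733)]
pulp_tray [(0.89, [303.0, 315.0], 5963), (0.49, [272.0, 299.0], 424)]
drawer [(0.69, [281.0, 222.0], 2489)]
egg_box [(0.73, [317.0, 214.0], 6863)]
```

View pics/scene1.png

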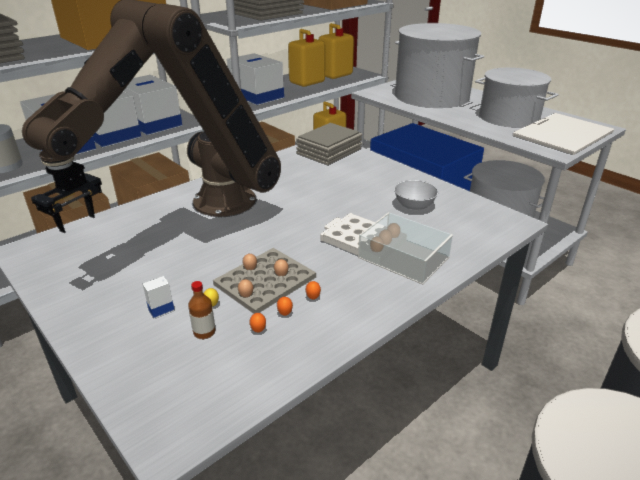

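View pics/side1.png

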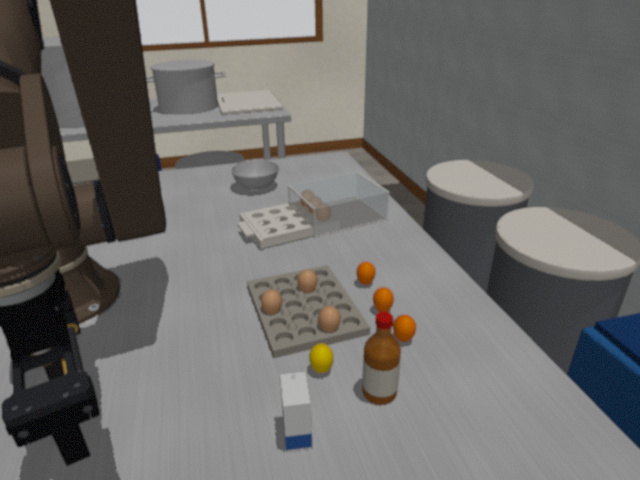

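The scene and side views show the three tray eggs: scene (249,261), (281,267), (246,288); side (307,281), (271,301), (329,319). The oranges and lemon are the decoys. The white drawer deck is at scene (350,230) and side (280,222). I'll locate these coarsely first.

```bash
cat > h.py <<'E'
from cell import readout, eyes, env
import cv2,numpy as np
from scipy.spatial.transform import Rotation as R
def onz(p,uv,z):
    K,T=p["K"],p["extrinsics"];uv=np.atleast_2d(uv).astype(float)
    d=np.c_[(uv[:,0]-K[0,2])/K[0,0],-(uv[:,1]-K[1,2])/K[1,1],-np.ones(len(uv))]@T[:3,:3].T
    o=T[:3,3];return o+d*((z-o[2])/d[:,2])[:,None]
def proj(p,X):
    T=p["extrinsics"];c=(np.atleast_2d(X)-T[:3,3])@T[:3,:3]
    return np.c_[p["K"][0,0]*c[:,0]/-c[:,2]+p["K"][0,2],-p["K"][1,1]*c[:,1]/-c[:,2]+p["K"][1,2]]
def tool(d):  # world shift -> tool shift
    s=readout.state();return R.from_euler("xyz",s["tcp_rot"]).inv().apply(d)
def snap(n,f=None):
    p=eyes.read_camera(n)
    if f: cv2.imwrite("pics/"+f,p["img"][:,:,::-1])
    return p
E
python3 - <<'E'
from h import *
for n in("scene","side"):
    p=snap(n)
    for d in eyes.cut_out(p,"egg_a"):
        m=d["mask"]; c=p["img"][m].mean(0)
        if m.sum()<1000: print(n,np.round(d["uv"]),np.round(c),np.round(onz(p,d["uv"],40)[0]))
    uv={"scene":[(350,216),(321,240),(360,250),(391,227)],"side":[(240,208),(262,243),(314,236)]}[n]
    print(np.round(onz(p,uv,34)))
    uv={"scene":[(360,219),(360,262),(452,233),(415,277)],"side":[(289,185),(317,209),(387,195),(352,173)]}[n]
    print(np.round(onz(p,uv,91)))
p=snap("wrist");print(p["K"][0,0],np.round(p["extrinsics"],2).tolist())
T=p["extrinsics"]; s=readout.state(); Rt=R.from_euler("xyz",s["tcp_rot"]).as_matrix()
print(np.round(Rt.T@T[:3,:3],2), np.round(Rt.T@(T[:3,3]-s["eef_pos"]),1))
E
```

```text
scene [256. 324.] [191.  98.  44.] [ 714. -356.   40.]
scene [314. 291.] [191.  98.  44.] [ 711. -146.   40.]
scene [252. 260.] [167. 128.  98.] [ 458. -186.   40.]
scene [287. 303.] [193.  99.  44.] [ 700. -238.   40.]
scene [244. 288.] [170. 127.  95.] [ 561. -289.   40.]
scene [278. 264.] [175. 130.  96.] [ 532. -140.   40.]
scene [211. 294.] [194. 170.  61.] [ 521. -380.   40.]
[[464. 249.  34.]
 [513.  62.  34.]
 [645. 117.  34.]
 [616. 303.  34.]]
[[569. 191.  91.]
 [747.  10.  91.]
 [834. 352.  91.]
 [906.  75.  91.]]
side [330. 316.] [135. 104.  78.] [ 568. -282.   40.]
side [404. 325.] [152.  82.  17.] [ 701. -351.   40.]
side [274. 299.] [137. 104.  77.] [ 467. -195.   40.]
side [307. 280.] [136. 105.  78.] [ 553. -146.   40.]
side [384. 299.] [152.  83.  18.] [ 695. -258.   40.]
[[450. 296.  34.]
 [482.  64.  34.]
 [622.  63.  34.]]
[[605. 294.  91.]
 [643. 107.  91.]
 [860. 139.  91.]
 [818. 331.  91.]]
368.42952286395825 [[0.28, 0.93, 0.22, 235.66], [-0.96, 0.27, 0.07, -581.59], [0.0, -0.23, 0.97, 385.1], [0.0, 0.0, 0.0, 1.0]]
[[ 0.    0.97  0.23]
 [ 1.   -0.   -0.  ]
 [-0.    0.23 -0.97]] [  63.4   -0.7 -170.4]
```

Call:
move_arm --plan '[[[0,0,0],[0.03,-0.02,-0.03],1],[[0,0,0],[0.07,-0.05,-0.06],1],[[0,0,0],[0.12,-0.08,-0.07],1],[[0,0,0],[0.17,-0.12,-0.07],1],[[0,0,0],[0.22,-0.155,-0.07],1]]'

```text
t: 1.38
eef_pos: [343.6, -388.0, 285.0]
tcp_rot: [3.141, -0.0, 0.283]
ft_force: [0.3, 0.2, 0.3]
opening: 0.995
grip_force: 0.0
```

Call:
move_arm --plan '[[[0,0,0],[0.05,-0.035,0],1],[[0,0,0],[0.1,-0.07,0],1],[[0,0,0],[0.15,-0.11,0],1],[[0,0,0],[0.2,-0.15,0],1],[[0,0,0],[0.235,-0.18,0],1]]'

```text
t: 2.0
eef_pos: [519.1, -148.9, 284.8]
tcp_rot: [3.141, -0.0, 0.285]
ft_force: [1.0, 0.0, -0.3]
opening: 1.001
grip_force: 0.0
```

```bash
python3 - <<'E'
from h import *
p=snap("wrist","w1.png");s=readout.state();print(s["t"],s["eef_pos"],s["tcp_rot"],s["joints"])
for c in("egg_a","pulp_tray","drawer","egg_box","pull_tab","mixing_bowl","milk_carton","sauce_bottle"):
    for d in eyes.cut_out(p,c): print(c,round(d["score"],2),np.round(d["uv"]),d["mask"].sum(),np.round(p["img"][d["mask"]].mean(0)),np.round(onz(p,d["uv"],43)[0]))
E
```

```text
2.05 [ 520.96794598 -145.45722539  284.69919815] [-3.14080313e+00 -1.48959469e-03  2.86331398e-01] [-0.39519672  0.30303008  1.66901041  0.0016859   1.16889322  0.88860865]
egg_a 0.88 [509. 263.] 1282 [190. 171.  72.] [ 521. -378.   43.]
egg_a 0.86 [450. 207.] 1386 [181. 147. 117.] [ 564. -287.   43.]
egg_a 0.83 [359.  44.] 1746 [198. 122.  76.] [ 694. -138.   43.]
egg_a 0.79 [453.  76.] 1689 [196. 118.  69.] [ 693. -241.   43.]
egg_a 0.65 [347. 267.] 1193 [159. 129. 103.] [ 463. -197.   43.]
egg_a 0.62 [329. 180.] 1322 [188. 152. 119.] [ 554. -148.   43.]
egg_a 0.57 [545.  97.] 1876 [186. 111.  61.] [ 701. -342.   43.]
pulp_tray 0.74 [360. 199.] 31667 [167. 164. 152.] [ 544. -188.   43.]
pulp_tray 0.15 [349. 269.] 1196 [159. 129. 103.] [ 462. -200.   43.]
drawer 0.67 [ 55. 106.] 21307 [204. 203. 196.] [546. 152.  43.]
egg_box 0.79 [55. 95.] 23506 [199. 198. 191.] [557. 153.  43.]
pull_tab 0.83 [ 61. 106.] 21171 [204. 203. 196.] [548. 146.  43.]
mixing_bowl 0.47 [345. 268.] 1233 [158. 129. 103.] [ 462. -196.   43.]
sauce_bottle 0.57 [603. 216.] 4298 [101.  92.  80.] [ 603. -458.   43.]
```

View pics/w1.png

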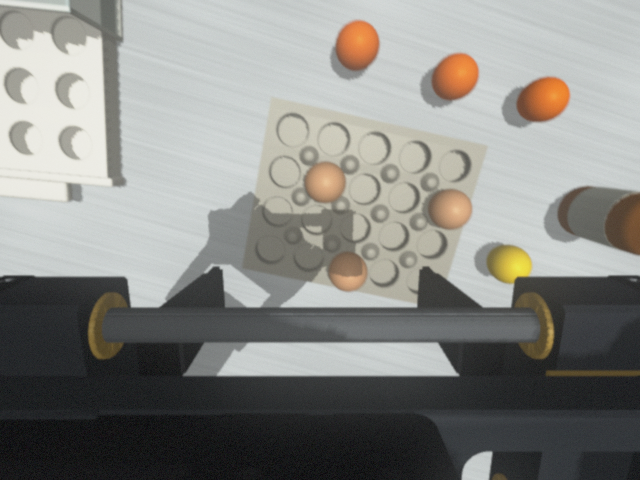

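The wrist view shows the pulp tray with eggs at (325,182), (450,209) and (348,271). The drawer deck is at left, with front-row holes at (22,137) and (75,143).

```bash
python3 - <<'E'
from h import *
p=snap("wrist")
cups=np.array([(293,130),(333,139),(374,148),(414,157),(454,166),(285,171),(364,187),(404,196),(277,211)])
ij=np.array([(0,0),(0,1),(0,2),(0,3),(0,4),(1,0),(1,2),(1,3),(2,0)])
X=onz(p,cups,20)[:,:2]
A=np.c_[-48*ij[:,0],-48*ij[:,1]].astype(float)
a0=A.mean(0);x0=X.mean(0);H=(A-a0).T@(X-x0);U,S,V=np.linalg.svd(H);Rm=(U@V).T
print("tray yaw",np.arctan2(Rm[1,0],Rm[0,0]),"scale",S.sum()/((A-a0)**2).sum(),"res",np.round((A-a0)@Rm.T+x0-X,1).tolist())
for n,g in dict(b=(1,1),c=(1,4),a=(3,2)).items(): print(n,np.round((-48*np.array(g)-a0)@Rm.T+x0,1))
for d in eyes.cut_out(p,"egg_a"):
    m=d["mask"];c=p["img"][m].mean(0)
    ys,xs=np.nonzero(m);print(np.round([xs.mean(),ys.mean()]),np.round(c),np.round(onz(p,(xs.mean(),ys.mean()),40)[0]))
h=onz(p,[(22,137),(75,143),(20,85),(72,91)],34);print(np.round(h,1))
e=onz(p,[(0,176),(110,184)],34);print(np.round(e,1))
E
```

```text
tray yaw 0.07255732874997692 scale 0.9890070730837948 res [[0.6, 1.3], [0.9, -0.2], [0.7, -0.1], [0.9, -0.6], [1.0, -0.5], [-0.6, 1.0], [-1.7, -1.0], [-1.3, -0.3], [-0.5, 0.4]]
b [ 549.4 -147.4]
c [ 559.8 -291. ]
a [ 457.1 -202.2]
[323. 180.] [185. 148. 115.] [ 550. -146.   40.]
[448. 207.] [177. 143. 113.] [ 561. -290.   40.]
[346. 270.] [150. 122.  97.] [ 457. -201.   40.]
[355.  43.] [196. 118.  72.] [ 693. -137.   40.]
[541.  97.] [183. 106.  55.] [ 698. -343.   40.]
[508. 262.] [188. 169.  70.] [ 520. -380.   40.]
[453.  74.] [191. 116.  70.] [ 693. -245.   40.]
[[502.1 185.7  34. ]
 [512.  129.   34. ]
 [555.6 193.   34. ]
 [565.1 139.1  34. ]]
[[452.3 205.3  34. ]
 [478.   85.1  34. ]]
```

Call:
move_arm --plan '[[[0,0,-10.5],[0.007,0.002,0.02],1],[[0,0,-21],[0.014,0.005,0.04],1],[[0,0,-31.5],[0.021,0.007,0.06],1],[[0,0,-42],[0.027,0.0095,0.08],1],[[0,0,-52.5],[0.027,0.0095,0.1],1]]'

```text
t: 3.18
eef_pos: [546.7, -153.2, 183.9]
tcp_rot: [3.141, 0.0, 1.205]
ft_force: [-0.9, 0.3, -0.3]
opening: 1.0
grip_force: 0.0
```

Call:
move_arm --plan '[[[0,0,-10],[0,0,0.02],1],[[0,0,-20],[0,0,0.04],1],[[0,0,-25.3],[0,0,0.06],1],[[0,0,-25.3],[0,0,0.08],1],[[0,0,-25.3],[0,0,0.08],1]]'

```text
t: 3.8
eef_pos: [545.9, -152.8, 103.6]
tcp_rot: [-3.14, -0.001, 1.641]
ft_force: [-0.4, -0.1, -0.4]
opening: 1.0
grip_force: 0.0
```

```bash
python3 - <<'E'
from h import *
p=snap("wrist","w2.png");s=readout.state();print(s["t"],s["eef_pos"],s["tcp_rot"],s["joints"])
for d in eyes.cut_out(p,"egg_a"):
    m=d["mask"];c=p["img"][m].mean(0)
    ys,xs=np.nonzero(m);print(np.round([xs.mean(),ys.mean()]),m.sum(),np.round(c),np.round(onz(p,(xs.mean(),ys.mean()),40)[0]))
print(tool(np.array([549.7,-146.9,26])-s["eef_pos"]))
E
```

```text
3.85 [ 546.39799187 -153.00018451  104.58560138] [-3.14087926e+00 -2.49264391e-04  1.64087236e+00] [-3.89382141e-01  5.45675386e-01  1.81334712e+00 -1.31721553e-04
  7.83320093e-01 -4.59364893e-01]
[478. 468.] 518 [117.  68.  34.] [ 677. -314.   40.]
[330. 245.] 3994 [174. 140. 109.] [ 550. -146.   40.]
[172. 290.] 391 [150. 122.  99.] [ 446. -186.   40.]
[546. 244.] 4601 [207. 127.  71.] [ 690. -136.   40.]
[ 5.87452814  3.69650516 78.58522776]
```

View pics/w2.png

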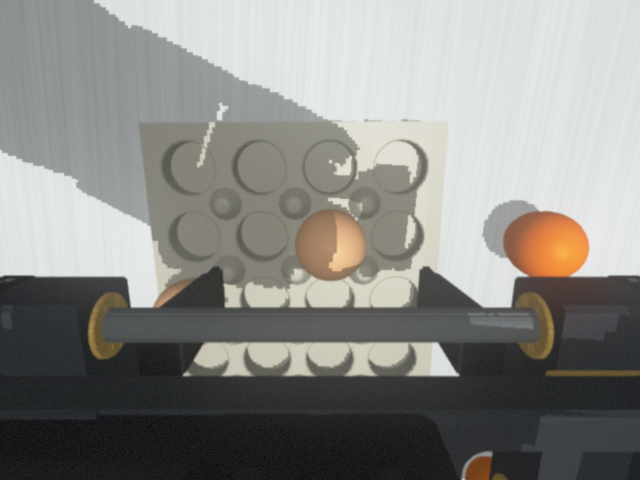

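The egg is at pixel (330,245), nearly centred under the fingers. I'll correct by (+6, +4) mm, descend and grip.

Call:
move_arm --plan '[[[0,0,0],[0.006,0.004,0.02],1],[[0,0,0],[0.006,0.004,0.04],1],[[0,0,0],[0.006,0.004,0.06],1],[[0,0,0],[0.006,0.004,0.075],1],[[0,0,0],[0.006,0.004,0.078],1]]'

```text
t: 4.53
eef_pos: [550.1, -146.4, 26.4]
tcp_rot: [-3.141, -0.0, 1.641]
ft_force: [-0.2, -0.3, -0.7]
opening: 0.998
grip_force: 0.0
```

Call:
move_arm --plan '[[[0,0,0],[0,0,0],0.3],[[0,0,0],[0,0,0],-0.1],[[0,0,0],[0,0,0],-0.2],[[0,0,0],[0,0,0],-0.3],[[0,0,0],[0,0,0],-1]]'

```text
t: 5.15
eef_pos: [550.2, -146.4, 26.7]
tcp_rot: [3.141, 0.0, 1.642]
ft_force: [0.3, -0.5, 0.2]
opening: 0.53
grip_force: 0.0
```

```bash
python3 - <<'E'
from h import *
s=readout.state();print(s["t"],s["eef_pos"],s["tcp_rot"],s["opening"],s["grip_force"],s["ft_force"])
E
```

```text
5.15 [ 550.18465724 -146.3644904    26.74749047] [3.14141891e+00 1.77791506e-04 1.64168041e+00] 0.5303040178350626 0.0 [ 0.32117902 -0.45379464  0.19176724]
```

Call:
move_arm --plan '[[[0,0,0],[0,0,0],-1],[[0,0,0],[0,0,0],-1],[[0,0,0],[0,0,0],-1]]'

```text
t: 5.52
eef_pos: [550.8, -146.5, 26.9]
tcp_rot: [3.14, 0.001, 1.642]
ft_force: [4.8, 1.1, 3.2]
opening: 0.472
grip_force: 30.0
```

Call:
move_arm --plan '[[[0,0,0],[0,0,-0.005],-1],[[0,0,0],[0,0,-0.02],-1],[[0,0,0],[0,0,-0.05],-1],[[0,0,0],[0,0,-0.09],-1],[[0,0,0],[0,0,-0.13],-1]]'

```text
t: 6.15
eef_pos: [549.5, -146.2, 158.5]
tcp_rot: [-3.141, -0.0, 1.642]
ft_force: [0.2, 0.5, 0.2]
opening: 0.471
grip_force: 30.0
```

Call:
move_arm --plan '[[[0,0,-1],[0.025,-0.003,-0.01],-1],[[0,0,-2],[0.07,-0.009,-0.02],-1],[[0,0,-4],[0.125,-0.016,-0.04],-1],[[0,0,-5.6],[0.18,-0.023,-0.04],-1],[[0,0,-5.6],[0.218,-0.028,-0.04],-1]]'

```text
t: 6.78
eef_pos: [505.5, 71.0, 197.7]
tcp_rot: [3.141, 0.0, 1.741]
ft_force: [-0.4, -0.9, 0.1]
opening: 0.472
grip_force: 30.0
```

Call:
move_arm --plan '[[[0,0,0],[0.006,0,0],-1],[[0,0,0],[0.01,0,0],-1]]'

```text
t: 7.02
eef_pos: [505.0, 78.8, 197.0]
tcp_rot: [3.142, 0.0, 1.74]
ft_force: [-0.2, 0.0, -0.4]
opening: 0.471
grip_force: 30.0
```

```bash
python3 - <<'E'
from h import *
p=snap("wrist","w3.png");s=readout.state();print(s["t"],s["eef_pos"],s["tcp_rot"],s["grip_force"])
cand=[]
g=cv2.cvtColor(p["img"],cv2.COLOR_RGB2GRAY)
print(np.round(proj(p,[[512,129,34],[502,186,34],[493,238,34],[565,139,34]])))
E
```

```text
7.075 [505.05543278  78.73754731 196.8845989 ] [3.14157691e+00 1.83937606e-04 1.73898112e+00] 29.999979436397552
[[340. 172.]
 [340. 103.]
 [341.  35.]
 [400. 171.]]
```

View pics/w3.png

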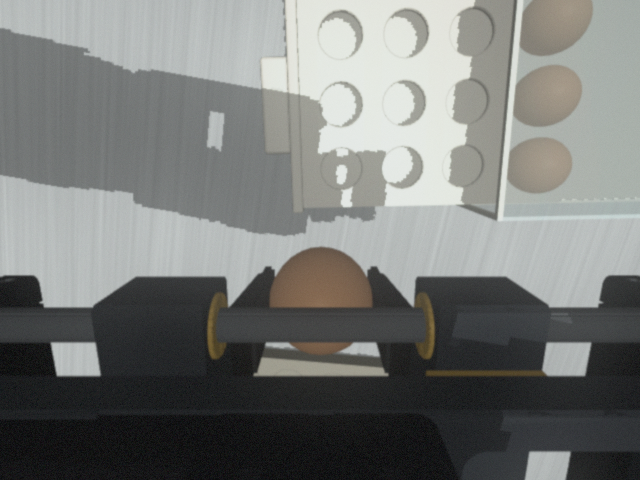

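The wrist view over the drawer shows the front-row holes at (340,35), (341,103), (342,169), with rows 2 and 3 at about columns 404 and 467. Next I'll fit the 54 mm grid.

```bash
python3 - <<'E'
from h import *
p=snap("wrist");s=readout.state()
uv=np.array([(340,35),(341,103),(342,169),(407,33),(404,102),(402,167),(471,31),(467,100),(463,166)])
A=54.*np.array([(i,1-j) for i in range(3) for j in range(3)])
X=onz(p,uv,34)[:,:2]
a0=A.mean(0);x0=X.mean(0);U,S,V=np.linalg.svd((A-a0).T@(X-x0));Rm=(U@V).T
print("yaw",np.arctan2(Rm[1,0],Rm[0,0]),S.sum()/((A-a0)**2).sum(),np.round((A-a0)@Rm.T+x0-X,1).tolist())
P=np.round((A[:3]-a0)@Rm.T+x0,1);print(P)
for q in P: print(np.round(tool(np.r_[q,197]-s["eef_pos"]),1))
print("tab",np.round((np.array([-68,0])-a0)@Rm.T+x0,1))
# held egg centroid
for d in eyes.cut_out(p,"egg_a"):
    m=d["mask"];ys,xs=np.nonzero(m)
    if m.sum()>4000: print(d["uv"],m.sum(),onz(p,d["uv"],s["eef_pos"][2]+14)-s["eef_pos"])
E
```

```text
yaw 0.1941655640381669 0.9970460373589092 [[-0.1, 0.4], [-0.1, -0.9], [-0.6, 0.4], [-1.0, 0.1], [0.1, -0.4], [0.2, 0.1], [0.7, 0.3], [0.5, -0.6], [0.1, 0.5]]
[[492.2 238. ]
 [502.7 185.1]
 [513.1 132.1]]
[159.6  13.9  -0.3]
[105.7  15.4  -0.3]
[51.7 16.8 -0.3]
tab [435.9 171.9]
[324.6, 283.3] 5440 [[-1.36348023  8.40556621 14.        ]]
```

Call:
move_arm --plan '[[[0,0,-1.5],[0.025,0.003,0],-1],[[0,0,-1.5],[0.07,0.008,0],-1],[[0,0,-1.5],[0.115,0.012,0],-1],[[0,0,-1.5],[0.15,0.014,0.02],-1],[[0,0,-1.5],[0.1595,0.014,0.05],-1]]'

```text
t: 7.8
eef_pos: [492.7, 239.6, 146.5]
tcp_rot: [3.14, -0.0, 1.766]
ft_force: [-0.1, -0.5, -1.6]
opening: 0.47
grip_force: 30.0
```

Call:
move_arm --plan '[[[0,0,0],[0,0,0.03],-1],[[0,0,0],[0,0,0.055],-1],[[0,0,0],[0,0,0.075],-1],[[0,0,0],[0,0,0.085],-1],[[0,0,0],[0,0,0.085],-1]]'

```text
t: 8.43
eef_pos: [492.3, 238.0, 61.2]
tcp_rot: [-3.141, 0.0, 1.765]
ft_force: [0.5, -0.4, -0.7]
opening: 0.474
grip_force: 30.0
```

```bash
python3 - <<'E'
from h import *
s=readout.state();print(s["t"],s["eef_pos"],s["tcp_rot"],s["opening"],s["grip_force"],s["ft_force"])
print(tool(np.array([492.2,238,39.5])-s["eef_pos"]))
p=snap("side","s2.png");i=p["img"][170:270,210:340,::-1];cv2.imwrite("pics/s2c.png",cv2.resize(i,None,fx=6,fy=6,interpolation=cv2.INTER_CUBIC))
E
```

```text
8.425 [492.26978618 238.00867347  61.24637324] [-3.14060319e+00  2.51355701e-04  1.76474593e+00] 0.47441688912073365 30.000019669532776 [ 0.51895116 -0.3553794  -0.67942931]
[ 1.04055340e-02 -4.86322604e-02  2.17464301e+01]
```

View pics/s2c.png

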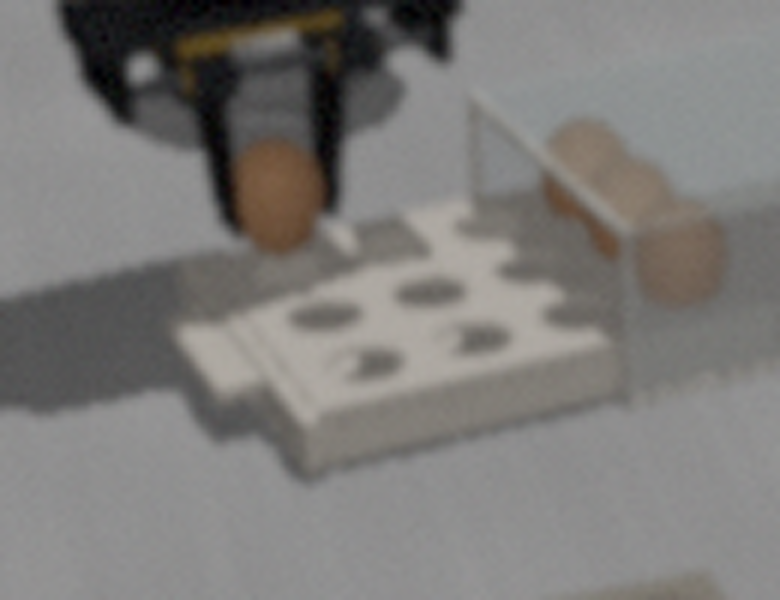

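The egg hangs upright over the far front pocket, at about (280,200) in the crop. I'll lower it slowly.

Call:
move_arm --plan '[[[0,0,0],[0,0,0.006],-1],[[0,0,0],[0,0,0.011],-1],[[0,0,0],[0,0,0.016],-1],[[0,0,0],[0,0,0.019],-1],[[0,0,0],[0,0,0.0205],-1]]'

```text
t: 9.1
eef_pos: [492.3, 238.5, 41.2]
tcp_rot: [3.141, 0.0, 1.766]
ft_force: [-0.6, -3.3, 8.9]
opening: 0.47
grip_force: 30.0
```

Call:
move_arm --plan '[[[0,0,0],[0,0,0.0007],-1],[[0,0,0],[0,0,0.0015],-1],[[0,0,0],[0,0,0.0015],-1]]'

```text
t: 9.48
eef_pos: [492.7, 238.3, 40.5]
tcp_rot: [3.14, 0.0, 1.766]
ft_force: [0.4, -5.6, 10.7]
opening: 0.475
grip_force: 30.0
```

Call:
move_arm --plan '[[[0,0,0],[-0.001,0,0],-1],[[0,0,0],[-0.0015,0,0],-1],[[0,0,0],[-0.0015,0,0],-1]]'

```text
t: 9.85
eef_pos: [492.9, 237.2, 39.9]
tcp_rot: [3.14, -0.0, 1.765]
ft_force: [2.9, 1.5, 4.6]
opening: 0.472
grip_force: 30.0
```

Call:
move_arm --plan '[[[0,0,0],[0,0,0],0.0],[[0,0,0],[0,0,0],0.1],[[0,0,0],[0,0,0],0.3],[[0,0,0],[0,0,0],0.6],[[0,0,0],[0,0,0],0.6]]'

```text
t: 10.48
eef_pos: [492.3, 237.0, 39.5]
tcp_rot: [-3.141, 0.0, 1.766]
ft_force: [1.5, -1.0, -0.6]
opening: 0.775
grip_force: 0.0
```

Call:
move_arm --plan '[[[0,0,0],[0,0,-0.015],0.6],[[0,0,0],[0,0,-0.05],0.6],[[0,0,0],[0,0,-0.09],1],[[0,0,0],[-0.03,0,-0.12],1],[[0,0,0],[-0.08,0,-0.14],1]]'

```text
t: 11.1
eef_pos: [508.1, 158.6, 182.2]
tcp_rot: [3.139, 0.0, 1.768]
ft_force: [0.4, -0.9, -0.8]
opening: 0.992
grip_force: 0.0
```

```bash
python3 - <<'E'
from h import *
s=readout.state();print(s["t"],s["eef_pos"],s["tcp_rot"],s["opening"],s["joints"])
p=snap("wrist","w4.png")
for d in eyes.cut_out(p,"egg_a"):
    m=d["mask"];ys,xs=np.nonzero(m);print(np.round(d["uv"]),m.sum(),xs.min(),xs.max(),ys.min(),ys.max(),np.round(onz(p,(xs.mean(),ys.mean()),52)[0]))
for q in([457,-201.5,150],[560.5,-290.5,150]): print(np.round(tool(np.array(q)-s["eef_pos"]),1))
E
```

```text
11.1 [508.10352317 158.61569416 182.19573645] [3.13890734e+00 9.69034615e-05 1.76801298e+00] 0.9917842178601781 [ 1.78485845e-01  3.97239681e-01  1.82589631e+00 -5.87505360e-05
  9.15770006e-01 -1.86952136e-02]
[323. 132.] 2779 293 351 102 162 [492. 238.  52.]
[-343.7 -119.1   31.9]
[-450.8  -34.5   32.4]
```

View pics/w4.png

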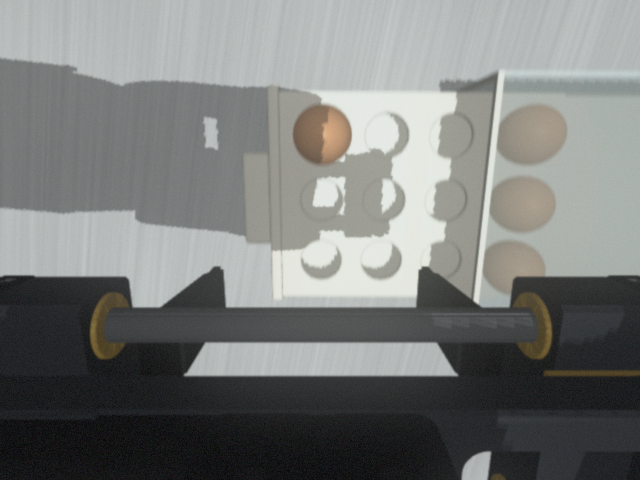

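The first egg stands upright in front_pocket_1 at (323,132). Next is egg_a.

Call:
move_arm --plan '[[[0,0,1],[-0.03,-0.01,0],1],[[0,0,3],[-0.085,-0.03,0],1],[[0,0,5],[-0.14,-0.049,0],1],[[0,0,7],[-0.195,-0.068,0],1],[[0,0,7],[-0.25,-0.087,0],1]]'

```text
t: 11.82
eef_pos: [470.5, -104.8, 180.2]
tcp_rot: [3.141, 0.0, 1.643]
ft_force: [0.9, -0.5, 0.3]
opening: 1.0
grip_force: 0.0
```

```bash
python3 - <<'E'
from h import *
p=snap("wrist");s=readout.state();print(s["eef_pos"],s["tcp_rot"])
print(np.round(tool(np.array([457.1,-202.4,90])-s["eef_pos"]),1))
E
```

```text
[ 470.11406789 -109.99107474  180.21005996] [3.14085886e+00 1.76219190e-03 1.64107414e+00]
[-91.1 -19.5  90.4]
```

Call:
move_arm --plan '[[[0,0,0],[-0.04,-0.009,0.01],1],[[0,0,0],[-0.08,-0.017,0.03],1],[[0,0,0],[-0.097,-0.0195,0.05],1],[[0,0,0],[-0.097,-0.0195,0.07],1],[[0,0,0],[-0.097,-0.0195,0.075],1]]'

```text
t: 12.5
eef_pos: [458.2, -201.2, 104.1]
tcp_rot: [-3.14, -0.001, 1.643]
ft_force: [0.2, -0.0, 0.2]
opening: 1.002
grip_force: 0.0
```

```bash
cat > eggs.py <<'E'
from h import *
import sys
p=snap("wrist");s=readout.state();print(s["t"],s["eef_pos"],s["tcp_rot"])
for d in eyes.cut_out(p,"egg_a"):
    m=d["mask"];ys,xs=np.nonzero(m);X=onz(p,(xs.mean(),ys.mean()),40)[0];print(np.round([xs.mean(),ys.mean()]),m.sum(),np.round(p["img"][m].mean(0)),np.round(X,1))
    X[2]=26.4;print("   ",np.round(tool(X-s["eef_pos"]),1))
E
python3 eggs.py
```

```text
12.55 [ 458.36750371 -201.16364597  104.15074647] [-3.14054748e+00 -7.06461294e-04  1.64358247e+00]
[438. 365.] 663 [122.  99.  78.] [ 546. -277.   40.]
    [-82.1  81.9  77.7]
[322. 254.] 3901 [168. 135. 106.] [ 457.5 -201.2   40. ]
    [-0.  -0.9 77.8]
```

Call:
move_arm --plan '[[[0,0,0],[-0.0005,-0.001,0.02],1],[[0,0,0],[-0.0005,-0.001,0.045],1],[[0,0,0],[-0.0005,-0.001,0.065],1],[[0,0,0],[-0.0005,-0.001,0.076],0.5],[[0,0,0],[-0.0005,-0.001,0.078],0.2]]'

```text
t: 13.22
eef_pos: [457.8, -202.1, 26.8]
tcp_rot: [3.142, 0.0, 1.644]
ft_force: [-0.5, -0.0, -0.3]
opening: 0.846
grip_force: 0.0
```

Call:
move_arm --plan '[[[0,0,0],[0,0,0],-0.1],[[0,0,0],[0,0,0],-0.2],[[0,0,0],[0,0,0],-1],[[0,0,0],[0,0,0],-1],[[0,0,0],[0,0,0],-1]]'

```text
t: 13.85
eef_pos: [458.7, -202.7, 27.2]
tcp_rot: [3.139, 0.002, 1.643]
ft_force: [4.6, 1.0, 4.7]
opening: 0.472
grip_force: 30.0
```

Call:
move_arm --plan '[[[0,0,0],[0,0,0],-1],[[0,0,0],[0,0,0],-1]]'

```text
t: 14.1
eef_pos: [458.7, -202.7, 27.2]
tcp_rot: [3.139, 0.002, 1.643]
ft_force: [4.3, 1.4, 5.0]
opening: 0.472
grip_force: 30.0
```

Call:
move_arm --plan '[[[0,0,0],[0,0,-0.005],-1],[[0,0,0],[0,0,-0.02],-1],[[0,0,0],[0,0,-0.05],-1],[[0,0,0],[0,0,-0.09],-1],[[0,0,0],[0.02,0.004,-0.12],-1]]'

```text
t: 14.72
eef_pos: [459.9, -182.5, 148.9]
tcp_rot: [3.141, 0.001, 1.642]
ft_force: [0.7, 0.2, -1.4]
opening: 0.472
grip_force: 30.0
```

Call:
move_arm --plan '[[[0,0,-1.4],[0.045,0.009,-0.005],-1],[[0,0,-2.8],[0.1,0.019,-0.01],-1],[[0,0,-4.2],[0.155,0.03,-0.01],-1],[[0,0,-5.6],[0.21,0.04,-0.01],-1],[[0,0,-7],[0.265,0.05,-0.01],-1]]'

```text
t: 15.35
eef_pos: [490.4, 87.7, 157.6]
tcp_rot: [3.141, 0.0, 1.766]
ft_force: [1.4, -0.5, -0.7]
opening: 0.469
grip_force: 30.0
```

```bash
python3 - <<'E'
from h import *
p=snap("scene");p=snap("scene");s=readout.state();print(s["eef_pos"],s["tcp_rot"],s["opening"],s["grip_force"])
print(np.round(tool(np.array([503,184.5,60])-s["eef_pos"]),1))
E
```

```text
[490.33064655  89.9411899  157.43443365] [ 3.14121720e+00 -3.07508642e-04  1.77072163e+00] 0.4694429320486744 30.000497102737427
[90.1 31.2 97.5]
```

Call:
move_arm --plan '[[[0,0,0],[0.035,0.012,0],-1],[[0,0,0],[0.07,0.024,0],-1],[[0,0,0],[0.09,0.031,0.01],-1],[[0,0,0],[0.09,0.031,0.035],-1],[[0,0,0],[0.09,0.031,0.06],-1]]'

```text
t: 16.08
eef_pos: [503.5, 179.9, 96.7]
tcp_rot: [3.141, 0.0, 1.766]
ft_force: [-0.4, 0.4, -1.5]
opening: 0.468
grip_force: 30.0
```

Call:
move_arm --plan '[[[0,0,0],[0,0,0.015],-1],[[0,0,0],[0,0,0.027],-1],[[0,0,0],[0,0,0.036],-1],[[0,0,0],[0,0,0.036],-1],[[0,0,0],[0,0,0.036],-1]]'

```text
t: 16.7
eef_pos: [504.0, 180.2, 61.0]
tcp_rot: [3.141, 0.0, 1.766]
ft_force: [0.3, 0.1, -0.5]
opening: 0.467
grip_force: 30.0
```

```bash
python3 - <<'E'
from h import *
s=readout.state();print(s["eef_pos"],s["tcp_rot"],s["ft_force"],s["grip_force"])
print(np.round(tool(np.array([503,184.3,40])-s["eef_pos"]),1))
E
```

```text
[503.95809235 180.24885911  60.99634435] [3.14103883e+00 8.49255120e-05 1.76557424e+00] [ 0.29206695  0.11588588 -0.52300772] 29.99976933002472
[ 4.2 -0.2 21. ]
```

Call:
move_arm --plan '[[[0,0,0],[0.004,0,0.003],-1],[[0,0,0],[0.004,0,0.009],-1],[[0,0,0],[0.004,0,0.015],-1],[[0,0,0],[0.004,0,0.019],-1],[[0,0,0],[0.004,0,0.021],-1]]'

```text
t: 17.32
eef_pos: [503.4, 183.8, 39.9]
tcp_rot: [3.141, 0.001, 1.766]
ft_force: [-0.5, -7.4, 15.8]
opening: 0.472
grip_force: 30.0
```

Call:
move_arm --plan '[[[0,0,0],[0,0,0.0005],-1],[[0,0,0],[0,0,0.001],-1]]'

```text
t: 17.58
eef_pos: [503.7, 183.6, 39.5]
tcp_rot: [3.14, 0.001, 1.766]
ft_force: [-0.6, -7.4, 16.6]
opening: 0.472
grip_force: 30.0
```

Call:
move_arm --plan '[[[0,0,0],[-0.001,0,-0.0005],-1],[[0,0,0],[-0.0015,0,-0.0007],-1],[[0,0,0],[-0.0015,0,-0.0007],-1]]'

```text
t: 17.95
eef_pos: [503.6, 182.8, 39.4]
tcp_rot: [3.141, -0.0, 1.765]
ft_force: [1.9, 0.7, 3.4]
opening: 0.477
grip_force: 30.0
```

Call:
move_arm --plan '[[[0,0,0],[0,0,0],0.0],[[0,0,0],[0,0,0],0.1],[[0,0,0],[0,0,0],0.3],[[0,0,0],[0,0,0],0.6],[[0,0,0],[0,0,0],0.6]]'

```text
t: 18.58
eef_pos: [503.2, 182.6, 39.2]
tcp_rot: [-3.141, 0.0, 1.766]
ft_force: [-0.4, 0.4, 0.5]
opening: 0.78
grip_force: 0.0
```

Call:
move_arm --plan '[[[0,0,0],[0,0,-0.015],0.6],[[0,0,0],[0,0,-0.05],0.6],[[0,0,0],[0,0,-0.09],1],[[0,0,0],[-0.03,0,-0.12],1],[[0,0,0],[-0.08,0,-0.14],1]]'

```text
t: 19.2
eef_pos: [518.9, 104.2, 182.0]
tcp_rot: [3.139, 0.0, 1.768]
ft_force: [-0.3, -1.0, -0.3]
opening: 0.991
grip_force: 0.0
```

```bash
python3 - <<'E'
from h import *
s=readout.state();print(s["t"],s["eef_pos"],s["tcp_rot"],s["opening"])
p=snap("wrist")
for d in eyes.cut_out(p,"egg_a"):
    m=d["mask"];ys,xs=np.nonzero(m);print(np.round(d["uv"]),m.sum(),xs.min(),xs.max(),ys.min(),ys.max(),np.round(onz(p,(xs.mean(),ys.mean()),52)[0]))
print(np.round(tool(np.array([560.5,-290.5,180])-readout.state()["eef_pos"]),1))
E
```

```text
19.2 [518.93456629 104.16647787 181.95902275] [3.13896159e+00 3.30730894e-04 1.76793089e+00] 0.9907291942049117
[323.  52.] 3393 291 352 19 88 [491. 239.  52.]
[316. 125.] 2851 292 350 99 159 [501. 185.  52.]
[-392.2  -35.2    2.8]
```

Call:
move_arm --plan '[[[0,0,1],[-0.03,-0.003,0],1],[[0,0,3],[-0.085,-0.008,0],1],[[0,0,5],[-0.14,-0.013,0],1],[[0,0,7],[-0.2,-0.018,0],1],[[0,0,7],[-0.26,-0.023,0],1]]'

```text
t: 19.92
eef_pos: [546.5, -156.7, 180.0]
tcp_rot: [3.141, 0.0, 1.643]
ft_force: [1.6, 0.6, -0.0]
opening: 1.0
grip_force: 0.0
```

```bash
python3 - <<'E'
from h import *
p=snap("wrist");p=snap("wrist");s=readout.state();print(s["eef_pos"],s["tcp_rot"])
print(np.round(tool(np.array([560.5,-290.7,105])-s["eef_pos"]),1))
E
```

```text
[ 546.8401016  -159.68205889  179.62730951] [3.14076215e+00 1.08118556e-03 1.63909025e+00]
[-131.6    4.6   74.8]
```

Call:
move_arm --plan '[[[0,0,0],[-0.045,0.001,0.01],1],[[0,0,0],[-0.09,0.003,0.02],1],[[0,0,0],[-0.125,0.0045,0.04],1],[[0,0,0],[-0.13,0.0045,0.065],1],[[0,0,0],[-0.13,0.0045,0.075],1]]'

```text
t: 20.65
eef_pos: [560.0, -283.8, 103.3]
tcp_rot: [-3.14, -0.001, 1.643]
ft_force: [0.0, 0.8, 0.4]
opening: 1.003
grip_force: 0.0
```

```bash
python3 eggs.py
```

```text
20.7 [ 559.92236688 -283.41032609  102.75008024] [-3.13947879e+00 -1.68397574e-03  1.64368281e+00]
[533. 211.] 4822 [211. 132.  77.] [ 691.4 -245.4   40. ]
    [ 28.2 134.   76.2]
[568.  32.] 5944 [199. 115.  43.] [ 690.4 -141.7   40. ]
    [131.7 140.6  76.3]
[257. 362.] 1553 [171. 152.  58.] [ 518.9 -366.3   40. ]
    [-79.7 -46.9  76.3]
[323. 263.] 3974 [168. 135. 107.] [ 560.4 -289.9   40. ]
    [-6.6  0.1 76.3]
```

Call:
move_arm --plan '[[[0,0,0],[-0.007,0,0.01],1],[[0,0,0],[-0.007,0,0.035],1],[[0,0,0],[-0.007,0,0.06],1],[[0,0,0],[-0.007,0,0.073],0.5],[[0,0,0],[-0.007,0,0.0765],0.2]]'

```text
t: 21.38
eef_pos: [561.0, -291.6, 27.6]
tcp_rot: [-3.141, -0.0, 1.644]
ft_force: [-0.7, -0.2, 0.1]
opening: 0.842
grip_force: 0.0
```

Call:
move_arm --plan '[[[0,0,0],[0,0,0],-0.1],[[0,0,0],[0,0,0],-0.2],[[0,0,0],[0,0,0],-1],[[0,0,0],[0,0,0],-1],[[0,0,0],[0,0,0],-1]]'

```text
t: 22.0
eef_pos: [561.7, -291.9, 28.5]
tcp_rot: [3.14, 0.001, 1.643]
ft_force: [3.7, 1.0, 4.7]
opening: 0.469
grip_force: 30.0
```

Call:
move_arm --plan '[[[0,0,0],[0,0,0],-1]]'

```text
t: 22.12
eef_pos: [561.6, -291.9, 28.4]
tcp_rot: [3.14, 0.001, 1.643]
ft_force: [4.7, 0.8, 5.5]
opening: 0.478
grip_force: 30.0
```

Call:
move_arm --plan '[[[0,0,0],[0,0,-0.005],-1],[[0,0,0],[0,0,-0.02],-1],[[0,0,0],[0,0,-0.05],-1],[[0,0,0],[0.01,0,-0.09],-1],[[0,0,0],[0.035,-0.001,-0.12],-1]]'

```text
t: 22.75
eef_pos: [557.1, -257.2, 150.0]
tcp_rot: [3.141, 0.001, 1.642]
ft_force: [0.1, 0.3, -1.0]
opening: 0.476
grip_force: 30.0
```

Call:
move_arm --plan '[[[0,0,-1.4],[0.05,-0.002,-0.005],-1],[[0,0,-2.8],[0.105,-0.004,-0.01],-1],[[0,0,-4.2],[0.16,-0.007,-0.01],-1],[[0,0,-5.6],[0.22,-0.009,-0.01],-1],[[0,0,-7],[0.28,-0.011,-0.01],-1]]'

```text
t: 23.38
eef_pos: [525.3, 23.3, 158.6]
tcp_rot: [3.142, 0.0, 1.766]
ft_force: [1.2, 0.2, -0.4]
opening: 0.47
grip_force: 30.0
```

```bash
python3 - <<'E'
from h import *
p=snap("scene");p=snap("scene");s=readout.state();print(s["eef_pos"],s["tcp_rot"],s["opening"],s["grip_force"])
print(np.round(tool(np.array([514,129.5,62])-s["eef_pos"]),1))
E
```

```text
[524.63209919  25.96955044 158.61274781] [-3.14091304e+00 -5.33651165e-04  1.77076697e+00] 0.47213761057417136 30.000195801258087
[103.5  10.2  96.7]
```

Call:
move_arm --plan '[[[0,0,0],[0.04,0.004,0],-1],[[0,0,0],[0.08,0.008,0],-1],[[0,0,0],[0.106,0.01,0.01],-1],[[0,0,0],[0.106,0.01,0.035],-1],[[0,0,0],[0.106,0.01,0.06],-1]]'

```text
t: 24.1
eef_pos: [515.4, 127.3, 97.9]
tcp_rot: [3.141, 0.0, 1.766]
ft_force: [0.8, 1.0, -0.3]
opening: 0.473
grip_force: 30.0
```

Call:
move_arm --plan '[[[0,0,0],[0,0,0.015],-1],[[0,0,0],[0,0,0.027],-1],[[0,0,0],[0,0,0.036],-1],[[0,0,0],[0,0,0.036],-1],[[0,0,0],[0,0,0.036],-1]]'

```text
t: 24.72
eef_pos: [515.6, 127.6, 62.2]
tcp_rot: [3.141, 0.0, 1.766]
ft_force: [0.1, 0.2, 0.2]
opening: 0.475
grip_force: 30.0
```

```bash
python3 - <<'E'
from h import *
s=readout.state();print(s["eef_pos"],s["tcp_rot"],s["ft_force"],s["grip_force"])
print(np.round(tool(np.array([514,129.2,41])-s["eef_pos"]),1))
E
```

```text
[515.64553315 127.57460925  62.2157015 ] [3.14098553e+00 1.40566488e-04 1.76557509e+00] [0.11470882 0.19881342 0.20434936] 29.999971389770508
[ 1.9 -1.3 21.2]
```

Call:
move_arm --plan '[[[0,0,0],[0.0015,-0.0013,0.003],-1],[[0,0,0],[0.0015,-0.0013,0.009],-1],[[0,0,0],[0.0015,-0.0013,0.014],-1],[[0,0,0],[0.0015,-0.0013,0.018],-1],[[0,0,0],[0.0015,-0.0013,0.02],-1]]'

```text
t: 25.35
eef_pos: [513.9, 128.7, 41.5]
tcp_rot: [-3.141, 0.0, 1.765]
ft_force: [0.7, 0.5, 1.2]
opening: 0.472
grip_force: 30.0
```

Call:
move_arm --plan '[[[0,0,0],[0,0,0.0008],-1],[[0,0,0],[0,0,0.0012],-1]]'

```text
t: 25.6
eef_pos: [514.1, 128.9, 40.8]
tcp_rot: [3.141, 0.0, 1.766]
ft_force: [0.7, 1.7, 2.9]
opening: 0.469
grip_force: 30.0
```

Centred and just touching, so I'll release.

Call:
move_arm --plan '[[[0,0,0],[0,0,0],0.0],[[0,0,0],[0,0,0],0.1],[[0,0,0],[0,0,0],0.3],[[0,0,0],[0,0,0],0.6],[[0,0,0],[0,0,0],0.6]]'

```text
t: 26.22
eef_pos: [513.8, 128.8, 40.6]
tcp_rot: [-3.142, 0.0, 1.766]
ft_force: [-0.1, -0.3, 0.3]
opening: 0.781
grip_force: 0.0
```

Call:
move_arm --plan '[[[0,0,0],[0,0,-0.015],0.6],[[0,0,0],[0,0,-0.05],0.6],[[0,0,0],[0,0,-0.09],0],[[0,0,0],[-0.01,-0.03,-0.12],-1],[[0,0,0],[-0.04,-0.07,-0.14],-1]]'

```text
t: 26.85
eef_pos: [452.5, 76.1, 182.7]
tcp_rot: [3.139, 0.001, 1.767]
ft_force: [-0.1, -1.0, 0.5]
opening: 0.541
grip_force: 0.0
```

```bash
python3 - <<'E'
from h import *
s=readout.state();print(s["t"],s["eef_pos"],s["tcp_rot"],s["opening"])
p=snap("wrist","w5.png")
for d in eyes.cut_out(p,"egg_a"):
    m=d["mask"];ys,xs=np.nonzero(m);print(np.round(d["uv"]),m.sum(),xs.min(),xs.max(),ys.min(),ys.max(),np.round(onz(p,(xs.mean(),ys.mean()),52)[0]))
E
```

```text
26.85 [452.54635329  76.08177503 182.69776589] [3.13910709e+00 5.23868890e-04 1.76748837e+00] 0.5411224610462074
[417.  32.] 3686 386 451 0 67 [493. 238.  52.]
[410. 179.] 2716 380 439 152 209 [513. 132.  52.]
[412. 106.] 3075 383 444 79 140 [503. 186.  52.]
```

View pics/w5.png

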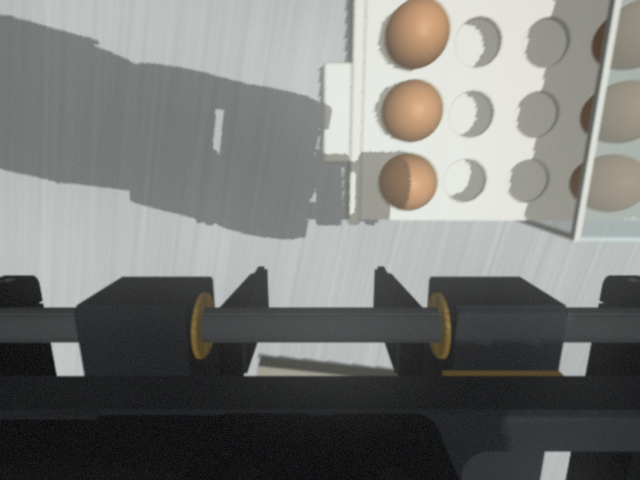

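All three eggs stand in the front row at (417,32), (412,106) and (410,179), with the tab at columns 324–352. Now I'll go in front of the tab with the fingers shut.

Call:
move_arm --plan '[[[0,0,0],[0.02,-0.02,0],-1],[[0,0,0],[0.055,-0.045,0],-1],[[0,0,0],[0.09,-0.047,0.02],-1],[[0,0,0],[0.096,-0.047,0.05],-1],[[0,0,0],[0.096,-0.047,0.09],-1]]'

```text
t: 27.58
eef_pos: [388.9, 162.2, 90.7]
tcp_rot: [3.138, -0.0, 1.767]
ft_force: [0.4, 0.9, 0.2]
opening: 0.008
grip_force: 0.0
```

```bash
python3 - <<'E'
from h import *
p=snap("scene");s=readout.state();print(s["eef_pos"],s["tcp_rot"],s["opening"])
print(np.round(tool(np.array([388,161,22.5])-s["eef_pos"]),1))
E
```

```text
[387.03219096 161.36549727  86.6746364 ] [-3.13822282e+00  1.94141199e-04  1.76631066e+00] 0.0027952277749450577
[-0.5  1.1 64.2]
```

Call:
move_arm --plan '[[[0,0,0],[0,0,0.025],-1],[[0,0,0],[0,0,0.045],-1],[[0,0,0],[0,0,0.062],-1],[[0,0,0],[0,0,0.068],-1],[[0,0,0],[0,0,0.068],-1]]'

```text
t: 28.25
eef_pos: [388.5, 161.2, 23.0]
tcp_rot: [3.142, 0.0, 1.765]
ft_force: [-0.5, -0.9, -0.1]
opening: 0.004
grip_force: 0.0
```

Call:
move_arm --plan '[[[0,0,0],[0,0.012,0],-1],[[0,0,0],[0,0.024,0],-1],[[0,0,0],[0,0.031,0],-1],[[0,0,0],[0,0.034,0],-1],[[0,0,0],[0,0.037,0],-1]]'

```text
t: 28.88
eef_pos: [424.5, 168.2, 22.6]
tcp_rot: [-3.141, 0.0, 1.766]
ft_force: [0.1, 0.3, 0.1]
opening: 0.004
grip_force: 0.0
```

Call:
move_arm --plan '[[[0,0,0],[0,0.003,0],-1],[[0,0,0],[0,0.006,0],-1],[[0,0,0],[0,0.009,0],-1],[[0,0,0],[0,0.012,0],-1],[[0,0,0],[0,0.016,0],-1]]'

```text
t: 29.5
eef_pos: [440.2, 171.3, 22.6]
tcp_rot: [-3.141, 0.0, 1.766]
ft_force: [-2.3, -0.5, 1.2]
opening: 0.005
grip_force: 1.0
```

```bash
python3 - <<'E'
from h import *
p=snap("side","s3.png");s=readout.state();print(s["eef_pos"],s["tcp_rot"],s["ft_force"])
i=p["img"][160:270,200:345,::-1];cv2.imwrite("pics/s3c.png",cv2.resize(i,None,fx=5.4,fy=5.4,interpolation=cv2.INTER_CUBIC))
E
```

```text
[440.91494609 171.44267365  22.60560029] [3.14116568e+00 7.93106355e-05 1.76549557e+00] [-1.11195986 -0.33256787  0.16015128]
```

View pics/s3c.png

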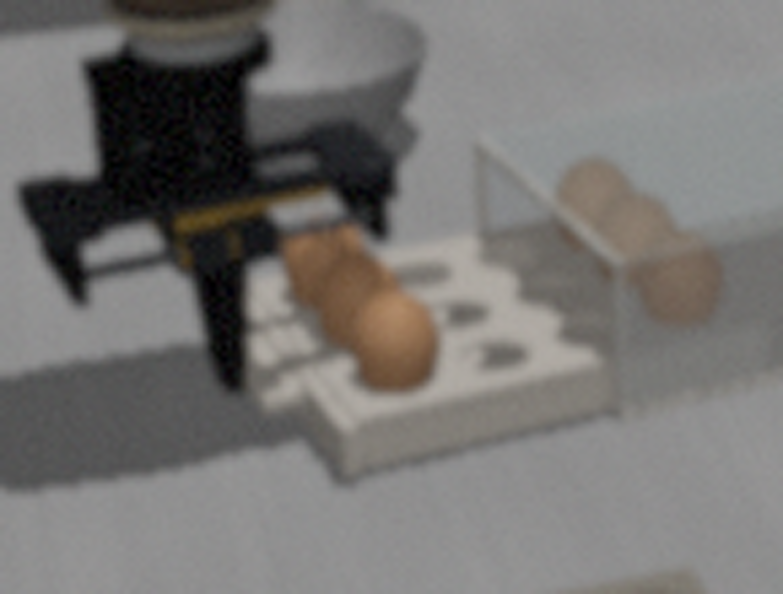

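The eggs stand while the drawer moves about 10 mm. In this pose the gripper's long side, with the end brackets at about (375,225), would pass over the roof. I'll back off and turn 90° so the short side faces the housing.

Call:
move_arm --plan '[[[0,0,0],[0,-0.01,0],-1],[[0,0,0],[0,-0.03,-0.01],-1],[[0,0,0],[0,-0.035,-0.05],-1],[[0,0,10],[0,-0.035,-0.07],-1],[[0,0,20],[0,-0.035,-0.07],-1]]'

```text
t: 30.18
eef_pos: [406.0, 164.7, 94.1]
tcp_rot: [3.138, -0.001, 1.411]
ft_force: [0.2, 0.2, -0.4]
opening: 0.006
grip_force: 0.0
```

Call:
move_arm --plan '[[[0,0,10.5],[0,0,0],-1],[[0,0,21],[0,0,0],-1],[[0,0,31.5],[0,0,0],-1],[[0,0,42],[0,0,0],-1],[[0,0,52.5],[0,0,0],-1]]'

```text
t: 30.8
eef_pos: [405.4, 164.5, 92.6]
tcp_rot: [3.141, -0.0, 0.494]
ft_force: [0.3, 0.1, 0.4]
opening: 0.007
grip_force: 0.0
```

Call:
move_arm --plan '[[[0,0,10],[0,0,0],-1],[[0,0,17.5],[0,0,0],-1],[[0,0,17.5],[0,0,0],-1]]'

```text
t: 31.18
eef_pos: [405.5, 164.5, 92.6]
tcp_rot: [3.142, -0.0, 0.196]
ft_force: [-0.6, -0.2, 0.1]
opening: 0.007
grip_force: 0.0
```

```bash
python3 - <<'E'
from h import *
p=snap("wrist","w6.png");s=readout.state();print(s["eef_pos"],s["tcp_rot"],s["joints"])
c=np.array([436.7+10,170.4+2]);u=np.array([.981,.193])
print(np.round(tool(np.r_[c-35*u,22.5]-s["eef_pos"]),1))
for d in eyes.cut_out(p,"egg_a"):
    m=d["mask"];ys,xs=np.nonzero(m);print(np.round(d["uv"]),m.sum(),np.round(onz(p,(xs.mean(),ys.mean()),52)[0]))
E
```

```text
[405.56009003 164.49987342  92.61282428] [ 3.14149932e+00 -2.03472928e-04  1.97674722e-01] [ 2.34246679e-01  4.25339212e-01  2.13272734e+00 -1.82851135e-04
  5.83326185e-01  1.60752090e+00]
[ 6.9  0.2 70.1]
[423.  59.] 7248 [524. 133.  52.]
[216.  58.] 7309 [503. 241.  52.]
```

View pics/w6.png

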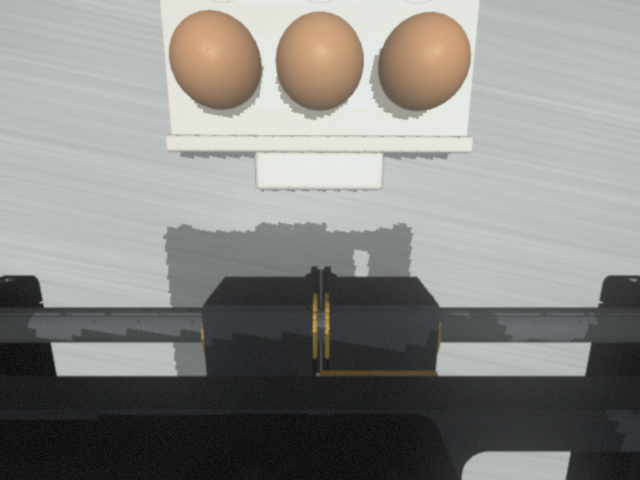

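The tab spans columns 257–383 and is centred ahead of the shut fingers, and the three eggs are upright. I'll lower and push along tool x.

Call:
move_arm --plan '[[[0,0,0],[0,0,0.025],-1],[[0,0,0],[0,0,0.05],-1],[[0,0,0],[0.005,0,0.065],-1],[[0,0,0],[0.012,0,0.07],-1],[[0,0,0],[0.02,0,0.07],-1]]'

```text
t: 31.9
eef_pos: [426.2, 168.6, 22.7]
tcp_rot: [3.141, -0.0, 0.195]
ft_force: [-0.6, 0.5, 0.6]
opening: 0.004
grip_force: 0.0
```

Call:
move_arm --plan '[[[0,0,0],[0.006,0,0],-1],[[0,0,0],[0.01,0,0],-1],[[0,0,0],[0.013,0,0],-1],[[0,0,0],[0.017,0,0],-1],[[0,0,0],[0.022,0,0],-1]]'

```text
t: 32.52
eef_pos: [447.1, 172.7, 22.7]
tcp_rot: [3.141, 0.0, 0.195]
ft_force: [-1.1, -0.5, 1.5]
opening: 0.001
grip_force: 1.1
```

Call:
move_arm --plan '[[[0,0,0],[0.006,0,0],-1],[[0,0,0],[0.013,0,0],-1],[[0,0,0],[0.02,0,0],-1],[[0,0,0],[0.027,0,0],-1],[[0,0,0],[0.034,0,0],-1]]'

```text
t: 33.15
eef_pos: [480.9, 179.3, 22.6]
tcp_rot: [3.141, 0.0, 0.195]
ft_force: [-2.9, -2.0, 1.5]
opening: 0.008
grip_force: 1.2
```

```bash
python3 - <<'E'
from h import *
p=snap("wrist","w7.png");s=readout.state();print(s["t"],s["eef_pos"],s["tcp_rot"],s["ft_force"])
for d in eyes.cut_out(p,"egg_a"):
    m=d["mask"];ys,xs=np.nonzero(m);print(np.round(d["uv"]),m.sum(),xs.min(),xs.max(),ys.min(),ys.max(),np.round(onz(p,(xs.mean(),ys.mean()),52)[0]))
E
```

```text
33.2 [481.92297376 179.52608578  22.59861917] [ 3.14153811e+00 -1.22900259e-03  1.94628955e-01] [ 0.02731526 -0.7264343  -0.24074034]
[316. 103.] 14359 254 384 36 175 [559. 196.  52.]
[162. 104.] 15882 90 235 34 175 [548. 251.  52.]
[476. 104.] 15934 402 548 37 175 [570. 140.  52.]
```

Call:
move_arm --plan '[[[0,0,0],[0.006,0,0],-1],[[0,0,0],[0.013,0,0],-1],[[0,0,0],[0.021,0,0],-1],[[0,0,0],[0.029,0,0],-1],[[0,0,0],[0.037,0,0],-1]]'

```text
t: 33.88
eef_pos: [517.3, 186.5, 22.5]
tcp_rot: [3.141, 0.0, 0.195]
ft_force: [-0.9, -1.3, -1.7]
opening: 0.006
grip_force: 1.2
```

Call:
move_arm --plan '[[[0,0,0],[0.008,0,0],-1],[[0,0,0],[0.016,0,0],-1],[[0,0,0],[0.024,0,0],-1],[[0,0,0],[0.032,0,0],-1],[[0,0,0],[0.039,0,0],-1]]'

```text
t: 34.5
eef_pos: [555.5, 194.1, 22.6]
tcp_rot: [3.141, -0.0, 0.195]
ft_force: [-2.2, -2.0, -0.6]
opening: 0.003
grip_force: 1.2
```

Call:
move_arm --plan '[[[0,0,0],[0.004,0,0],-1],[[0,0,0],[0.007,0,0],-1],[[0,0,0],[0.01,0,0],-1],[[0,0,0],[0.013,0,0],-1]]'

```text
t: 35.0
eef_pos: [567.8, 196.5, 22.6]
tcp_rot: [3.141, 0.0, 0.195]
ft_force: [-1.9, -1.5, -0.1]
opening: 0.006
grip_force: 1.1
```

Still about 2 N of sliding friction, so I'll creep to the stop.

Call:
move_arm --plan '[[[0,0,0],[0.0015,0,0],-1],[[0,0,0],[0.003,0,0],-1],[[0,0,0],[0.0045,0,0],-1],[[0,0,0],[0.006,0,0],-1],[[0,0,0],[0.007,0,0],-1]]'

```text
t: 35.62
eef_pos: [573.5, 197.6, 22.6]
tcp_rot: [3.141, 0.003, 0.195]
ft_force: [-9.3, -4.1, 5.4]
opening: 0.006
grip_force: 4.9
```

Call:
move_arm --plan '[[[0,0,0],[0.001,0,0],-1],[[0,0,0],[0.002,0,0],-1],[[0,0,0],[0.002,0,0],-1]]'

```text
t: 36.0
eef_pos: [573.6, 197.7, 22.5]
tcp_rot: [3.141, 0.007, 0.195]
ft_force: [-15.1, -6.5, 9.9]
opening: 0.002
grip_force: 7.9
```

Call:
move_arm --plan '[[[0,0,0],[-0.005,0,0],-1],[[0,0,0],[-0.025,0,0],-1],[[0,0,0],[-0.06,0,-0.02],-1],[[0,0,0],[-0.08,0,-0.06],-1],[[0,0,0],[-0.09,0,-0.12],-1]]'

```text
t: 36.62
eef_pos: [487.3, 180.8, 143.0]
tcp_rot: [-3.142, 0.002, 0.195]
ft_force: [0.4, 1.0, 0.2]
opening: 0.004
grip_force: 0.0
```

```bash
python3 - <<'E'
from h import *
p=snap("wrist");s=readout.state();print(s["t"],s["eef_pos"])
q=snap("side")
a=cv2.resize(p["img"][:280],(640,280));b=cv2.resize(q["img"][150:260,230:410],(500,306),interpolation=cv2.INTER_CUBIC)
o=np.zeros((590,640,3),np.uint8);o[:280]=a;o[282:588,:500]=b;cv2.imwrite("pics/fin.png",o[:,:,::-1])
E
```

```text
36.675 [489.25786337 181.45028955 150.67253579]
```

View pics/fin.png

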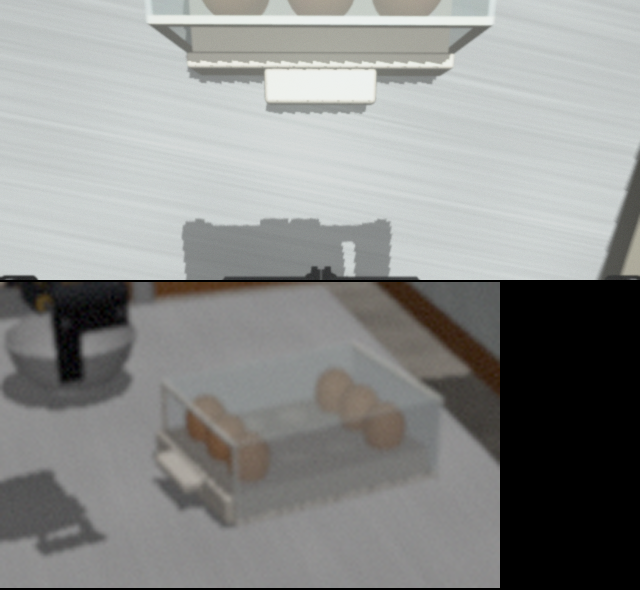

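The drawer is shut. The side crop shows three eggs standing in the front row, around (225,440), and three in the back row, around (360,405). I'll hand in.

```bash
python3 -c "
from cell import env;print(env.job_done())"
```

```text
the job is handed in; nothing more can be done
None
```

The three eggs from the tray now stand in the drawer's front-row pockets, the drawer is pushed shut against its stop with all six eggs upright, and the job was handed in at about 37 s.

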